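# Put the sockets away on the rail in order of size

## Robot

A 7-joint arm with a two-finger parallel gripper is mounted at the origin on a cart in front of the work surface, level with it; the furniture and walls round the work are solid. World frame = base frame: x ahead of the robot, y to its left, z up, the work surface at z = 0. Lengths are in m, angles in rad, forces in N, time in s.
With the tool pointing down it reaches from about 0.4 to 0.85 m from the base axis. Payload 10.4 kg.
Tool frame: the origin (TCP) lies at the centre of the arm's flange, where the gripper is bolted on; the fingertips stand 173 mm ahead of it and the grasp point (between the pads) lies 155 mm ahead of it; z points along the fingers, y is the line along which they close (so a half turn about z gives the same grasp; the last joint's range is limited). The gripper opens to 85 mm and grips with 20 to 120 N. Pads are 22 mm wide; open, the fingers measure 114 mm over their backs; the gripper's body (76 mm by 85 mm) begins 54 mm behind the grasp point. The pads swing forward as they close: fully open they stand 13 mm farther back than shut.
Start: joints at [-1.265, 0.332, -0.065, 1.46, 0.022, 1.35, -0.088], TCP at [0.202, 0.592, 0.405] pointing down, gripper open.
Joint ranges: [-2.6, 2.6], [-0.5, 2.12], [-1.47, 1.34], [0.16, 2.42], [-1.27, 4.41], [0.06, 2.06], [-2.6, 2.6]. Speed limits (rad/s): [2.22, 2.22, 2.79, 2.79, 3.14, 3.14, 3.14].

## Interface

Orientations are given as a unit quaternion [x, y, z, w].
In Python, from workcell import manip, viewer, finder gives the robot as it stands.
- The arm moves only by the tool arm_command, never from a script. Its argument "plan" is a list of rows, each an object with "dp": the shift along the tool's x, y, z in mm, a list of three; "spin": the turn about the tool's z in rad. A call has 1 to 5 rows; each row shifts and turns the commanded pose from where the row before left it, along the tool's axes as they then stand; what a row does not reach is not made up. A row lasts 1/10 s, in which the tool goes at most 50 mm and 8.59 degrees, less where a joint would pass 70% of its speed; a pose out of reach is approached as far as the arm can. A call is refused whole if a number of a shift passes 50 or a number of a turn 0.15, either way. A call with a gripper value outside its range is refused whole. "grip" is the closure, from -1 (fully open) to 1 (shut), set as the call begins (left out, the last holds). The fingers move at their own pace and stop on an object; "newtons" is the grip in N (left out, the last holds). Time passes only in rows, so rows that do not move let the fingers close. It gives the time, the measured TCP pose, the force, the opening and the grip force at its end, in the units of the state.
- manip.get_obs(): the state, without advancing time (a new reading comes with each control period).
- viewer.camera(name): name is "scene" or "top" or "wrist"; returns the picture (384x512x3 uint8, blue, green, red); there is no depth.
- viewer.camera_params(name): a dict with "vertical_fov" (degrees; the focal length in pixels is half the picture's height over the tangent of half this angle, whatever the lens; pixels are square), "cx", "cy" (the principal point, pixels), "R" (3x3) and "t" (3): a world point X has camera coordinates R X + t; the wrist camera has in their place "T_tool_cam" (4x4, takes a point from camera to tool coordinates, whose origin is the TCP and whose axes are the flange's). Camera axes: x right, y down, z forward; pixel columns grow to the right and rows downward; lengths in m; the calibration is good to about 2 mm. A picture is of the moment at which its call begins: read the wrist's pose just before it. camera_params takes no time and is no camera call.
- manip.hand_in(): hands the job in; it is judged then, once.
Trained networks look in the newest picture that a camera, given by its name, has taken for a name from the list of things; names that differ only in an ending like _2 or _b are one class to them, and where a whole thing is asked for, a point or a joint stands for the part that bears it (a point fixed in the world has none). Each returns a list of dicts, best first, with "score" (0 to 1); they miss things now and then, are a little off and sometimes report something else, mostly with a low value. They report only what shows in the picture. A call takes as long as a camera call. They do not tell look-alikes from the thing itself.
- finder.find_in(camera, thing): "position" ([x, y, z] in m, in world coordinates, good to about 4 mm: the middle of the surface that is visible of it).
The state is a dict: "clock": time; "joint_pos": joint angles; "joint_velocities": joint speeds; "tau": joint torques, N m; "position": TCP position; "ee_rot": TCP orientation; "ft_force": force on the tool from outside, world axes, zero at the start; "torque": the same for the moment, N m; "grip_width": opening from 0.0 (shut) to 1.0 (fully open); "grasp_force": force on a finger pad.
Only numpy, scipy, OpenCV 4.12 (cv2) and the standard library are available. Lean on these libraries where they do the work, as an engineer would, in place of code of your own. Each camera call takes 0.05 s, during which the arm holds its last target. There are 200 camera calls.

## Task

Put the four loose wrench sockets away on the socket rail, one on each round rubber seat, in order of size: the smallest next to the low, narrow end stop, growing to the largest next to the tall, wide end stop. Leave each one standing upright as it stands now, centred on its seat.

Things in the scene. Friction and masses are not known exactly. Their poses are not given: they have to be found in the camera images.
- socket_a: The smallest of four loose plain steel wrench sockets: an upright round cylinder 20 mm in diameter and 32 mm tall, with a hexagonal hole in its upper face (only the hole looks open; the outside is a plain cylinder). Origin at the centre of its underside, z up along its axis; it starts standing on the bench.
- socket_b: The second smallest of four loose plain steel wrench sockets: an upright round cylinder 28 mm in diameter and 40 mm tall, with a hexagonal hole in its upper face (only the hole looks open; the outside is a plain cylinder). Origin at the centre of its underside, z up along its axis; it starts standing on the bench.
- socket_c: The second largest of four loose plain steel wrench sockets: an upright round cylinder 37 mm in diameter and 48 mm tall, with a hexagonal hole in its upper face (only the hole looks open; the outside is a plain cylinder). Origin at the centre of its underside, z up along its axis; it starts standing on the bench.
- socket_d: The largest of four loose plain steel wrench sockets: an upright round cylinder 47 mm in diameter and 56 mm tall, with a hexagonal hole in its upper face (only the hole looks open; the outside is a plain cylinder). Origin at the centre of its underside, z up along its axis; it starts standing on the bench.
- seat_1: Seat 1 of four identical black rubber discs, 52 mm across, 2 mm thick, in a row 60 mm apart on the fixed socket rail (aluminium bar 300 x 60 x 12 mm lying on the bench, its length roughly along world y). Origin: centre of the disc's underside, 12 mm above the bench; a socket stands on its top, 14 mm above the bench. y runs along the rail from seat 1 to seat 4, z up.
- seat_2: Seat 2 of four identical black rubber discs, 52 mm across, 2 mm thick, in a row 60 mm apart on the fixed socket rail (aluminium bar 300 x 60 x 12 mm lying on the bench, its length roughly along world y). Origin: centre of the disc's underside, 12 mm above the bench; a socket stands on its top, 14 mm above the bench. y runs along the rail from seat 1 to seat 4, z up.
- seat_3: Seat 3 of four identical black rubber discs, 52 mm across, 2 mm thick, in a row 60 mm apart on the fixed socket rail (aluminium bar 300 x 60 x 12 mm lying on the bench, its length roughly along world y). Origin: centre of the disc's underside, 12 mm above the bench; a socket stands on its top, 14 mm above the bench. y runs along the rail from seat 1 to seat 4, z up.
- seat_4: Seat 4 of four identical black rubber discs, 52 mm across, 2 mm thick, in a row 60 mm apart on the fixed socket rail (aluminium bar 300 x 60 x 12 mm lying on the bench, its length roughly along world y). Origin: centre of the disc's underside, 12 mm above the bench; a socket stands on its top, 14 mm above the bench. y runs along the rail from seat 1 to seat 4, z up.
- stop_low: The low, narrow end stop of the socket rail: a grey block fixed at one end of the rail, 26 mm across the rail, 16 mm along it, rising 14 mm above the rail's top (the other stop, the tall and wide one, is at the other end; which end has which changes). Origin at the centre of its underside, 12 mm above the bench, 48 mm beyond the centre of the last seat; z is up.
- stop_tall: The tall, wide end stop of the socket rail: a grey block fixed at one end of the rail, 56 mm across the rail, 16 mm along it, rising 50 mm above the rail's top (the other stop, the low and narrow one, is at the other end; which end has which changes). Origin at the centre of its underside, 12 mm above the bench, 48 mm beyond the centre of the last seat; z is up.
Things that resemble listed ones, but are neither listed nor needed, are in the scene too. Leave any brown or turquoise look-alike of the socket_c alone. Leave any green look-alike of the socket_a alone.

How it is judged:
By the outcome, as a careful person would: the job done as asked, in the order asked, and still so for the second after the job is handed in, with the robot touching nothing.
It also fails if it takes over 109 s, if anything falls off the work surface, if the arm or the gripper's body presses on something with over 40 N, if the wrist force passes 120 N, or if a joint passes its speed limit or range.

## Working session

There is one attempt and no reset: what is moved stays moved. The work goes in short steps, Python scripts to look and compute and a tool call to move; the robot and the scene stay as the last step left them, time stands still between calls to the robot, and variables do not carry over. Pictures are saved under pics/ and viewed, at most 14 in all, crops included, and the job is handed in when it is done.

Besides the shell and the picture viewer there is one more tool, called as name(argument=value, ...), one argument or row to a line, values as JSON. arm_command: Moves the arm, as the interface text tells. Its arguments: {"type":"object","properties":{"plan":{"type":"array","items":{"type":"object","properties":{"dp":{"type":"array","items":{"type":"number"}},"spin":{"type":"number"}}}},"grip":{"type":"number"},"newtons":{"type":"number"}},"required":["plan"]}

```bash
mkdir -p pics; ls; python3 - <<'E'
from workcell import manip, viewer, finder
import cv2,numpy as np
o=manip.get_obs();print({k:np.round(v,3).tolist() for k,v in o.items()})
a=viewer.camera("top");b=viewer.camera("scene")
cv2.imwrite("pics/top.png",a);cv2.imwrite("pics/scene.png",b)
for c in("top","scene"):
  p=viewer.camera_params(c);print(c,p)
print({k:np.array(v).tolist() for k,v in viewer.camera_params("wrist").items()})
for c in("top","scene"):
  for n in["socket_a","seat_1","stop_low","stop_tall"]:
    print(c,n,[(np.round(d["position"],3).tolist(),round(d["score"],2)) for d in finder.find_in(c,n)])
E
```

```text
pics
{'clock': 0.0, 'joint_pos': [-1.265, 0.333, -0.065, 1.461, 0.022, 1.35, -0.088], 'joint_velocities': [-0.001, -0.0, 0.001, 0.001, -0.001, 0.0, -0.001], 'tau': [0.002, -62.546, 0.05, -39.159, 0.016, 0.01, 0.0], 'position': [0.202, 0.591, 0.404], 'ee_rot': [0.164, 0.987, -0.001, -0.0], 'ft_force': [0.092, 0.121, 0.184], 'torque': [-0.015, -0.038, -0.03], 'grasp_force': 0.0, 'grip_width': 1.001}
top {'vertical_fov': 50.93696551774436, 'cx': 248.45364674032157, 'cy': 196.33888985945708, 'R': array([[ 0.00550485, -0.99971376,  0.02328281],
       [-0.99221085, -0.00835816, -0.12428903],
       [ 0.12444805, -0.02241726, -0.99197286]]), 't': array([0.27754652, 0.56202103, 0.94925571])}
scene {'vertical_fov': 46.16663623165079, 'cx': 259.29564319472956, 'cy': 197.53109728987815, 'R': array([[-0.48621444, -0.87380444,  0.00783071],
       [-0.35621717,  0.19001251, -0.91487954],
       [ 0.79793787, -0.44761708, -0.40365097]]), 't': array([0.53082626, 0.17498061, 0.62797891])}
{'vertical_fov': 67.03775662808589, 'cx': 253.44134008068326, 'cy': 187.1318582253787, 'T_tool_cam': [[-0.00048
[... 502 characters left out ...]
0.015], 0.31)]
top seat_1 [([0.461, 0.151, 0.018], 0.91), ([0.451, 0.266, 0.016], 0.82), ([0.467, 0.088, 0.014], 0.66), ([0.453, 0.208, 0.014], 0.64), ([0.595, 0.334, 0.035], 0.43)]
top stop_low [([0.468, 0.047, 0.064], 0.57)]
top stop_tall [([0.467, 0.044, 0.065], 0.77)]
scene socket_a [([0.586, 0.338, 0.028], 0.83), ([0.581, 0.137, 0.026], 0.77), ([0.595, 0.257, 0.033], 0.68), ([0.52, 0.48, 0.02], 0.67), ([0.579, 0.412, 0.032], 0.67), ([0.517, 0.533, 0.023], 0.59)]
scene seat_1 [([0.456, 0.21, 0.013], 0.72), ([0.459, 0.15, 0.008], 0.68), ([0.461, 0.092, 0.014], 0.67), ([0.453, 0.265, 0.014], 0.58)]
scene stop_low [([0.441, 0.319, 0.023], 0.57)]
scene stop_tall [([0.459, 0.049, 0.04], 0.6)]
```

View pics/top.png

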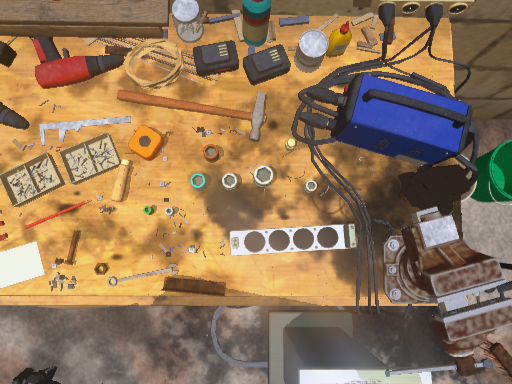

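View pics/scene.png

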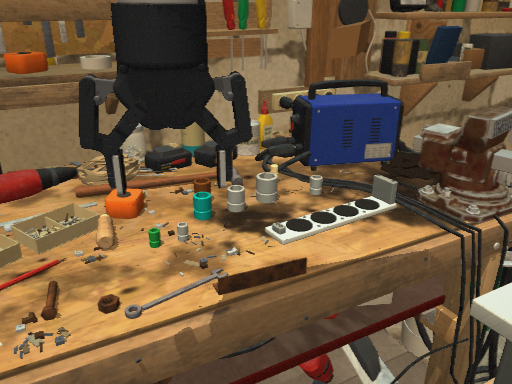

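The top picture shows the grey steel sockets at (169,211), (311,186), (230,181) and (263,176). The look-alikes are brown at (212,152), turquoise at (198,181) and green at (149,210). The low stop is at the left end (235,241) and the tall stop at the right end (351,235). I'll confirm in an enlarged crop and measure.

```bash
cat > h.py <<'E'
import numpy as np,cv2
from workcell import manip, viewer, finder
from scipy.spatial.transform import Rotation as Rn
def cam(name,obs=None):
    p=viewer.camera_params(name);f=192/np.tan(np.radians(p["vertical_fov"])/2)
    if name=="wrist":
        T=np.eye(4);T[:3,:3]=Rn.from_quat(obs["ee_rot"]).as_matrix();T[:3,3]=obs["position"]
        W=np.linalg.inv(T@np.array(p["T_tool_cam"]));R,t=W[:3,:3],W[:3,3]
    else:R,t=np.array(p["R"]),np.array(p["t"])
    return f,p["cx"],p["cy"],R,t
def proj(c,X):
    f,cx,cy,R,t=c;q=R@np.asarray(X)+t;return np.array([cx+f*q[0]/q[2],cy+f*q[1]/q[2]])
def back(c,uv,z):
    f,cx,cy,R,t=c;C=-R.T@t;d=R.T@np.array([(uv[0]-cx)/f,(uv[1]-cy)/f,1]);return C+d*(z-C[2])/d[2]
def seats(c,im,sc=None):
    g=cv2.cvtColor(im,cv2.COLOR_BGR2GRAY);out=[]
    cs,_=cv2.findContours((g<75).astype(np.uint8),cv2.RETR_EXTERNAL,cv2.CHAIN_APPROX_NONE)
    for k in cs:
        if len(k)<25:continue
        m=cv2.moments(k)
        if m["m00"]<150:continue
        u=[m["m10"]/m["m00"],m["m01"]/m["m00"]];X=back(c,u,.014)
        if .40<X[0]<.52 and .03<X[1]<.33:out.append((np.round(X,4).tolist(),np.round(u,1).tolist(),m["m00"]))
    return out
E
python3 - <<'E'
from h import *
for n in("top","scene"):
    im=cv2.imread(f"pics/{n}.png");c=cam(n);print(n,*seats(c,im),sep="\n")
    for nm,u,h in [("a",(169,211),.032),("b",(311,186),.04),("c",(230,181),.048),("d",(263,176),.056)]:
        if n=="top":print(nm,back(c,u,h).round(3))
im=cv2.imread("pics/top.png")[130:260,140:360];cv2.imwrite("pics/crop.png",cv2.resize(im,None,fx=3.6,fy=3.6,interpolation=cv2.INTER_CUBIC))
E
```

```text
top
a [0.523 0.473 0.032]
b [0.586 0.13  0.04 ]
c [0.595 0.326 0.048]
d [0.606 0.247 0.056]
scene
([0.4535, 0.2691, 0.014], [298.6, 224.5], 228.5)
([0.457, 0.2091, 0.014], [322.8, 217.3], 209.0)
([0.461, 0.1492, 0.014], [345.4, 210.4], 186.0)
([0.4696, 0.0921, 0.014], [364.0, 203.4], 194.5)
```

View pics/crop.png

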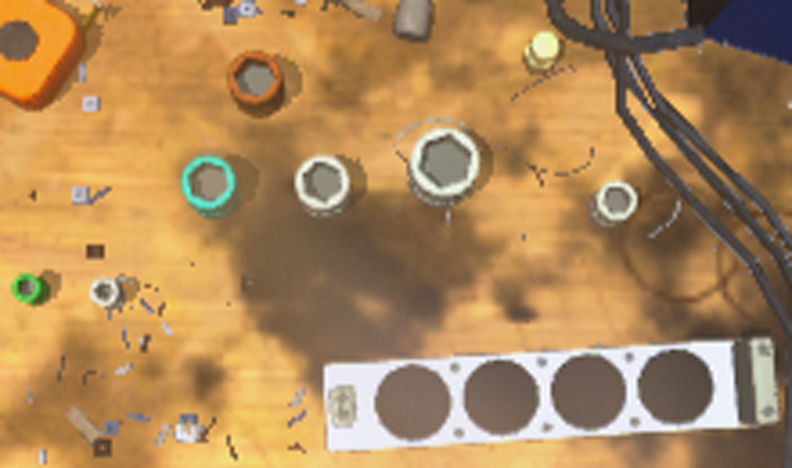

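The crop confirms four grey steel sockets: a at crop (105,292), b (617,201), c (323,183) and d (445,163). They match the listed sizes, and the coloured ones are the look-alikes. Low stop is left at (342,405), tall stop right at (763,380). Now I'll get precise positions.

```bash
python3 - <<'E'
from h import *
im=cv2.imread("pics/top.png");c=cam("top")
S=lambda x,y:np.array([140+(x+.5)/3.6-.5,130+(y+.5)/3.6-.5])
big=cv2.resize(im[130:260,140:360],None,fx=3.6,fy=3.6,interpolation=cv2.INTER_CUBIC);g=cv2.cvtColor(big,cv2.COLOR_BGR2GRAY)
P=[]
for x,y in[(412,402),(500,397),(588,391),(676,386)]:
    m=np.zeros_like(g);cv2.circle(m,(x,y),46,255,-1)
    b=((g<150)&(m>0)).astype(np.uint8);cs,_=cv2.findContours(b,cv2.RETR_EXTERNAL,cv2.CHAIN_APPROX_NONE)
    k=max(cs,key=cv2.contourArea);(u,v),ax,_=cv2.fitEllipse(k);P.append(back(c,S(u,v),.014)[:2]);print("seat",round(u),round(v),np.round(ax),P[-1].round(4))
P=np.array(P);print(np.linalg.norm(np.diff(P,axis=0),axis=1),np.degrees(np.arctan2(*(P[-1]-P[0]))))
for n,x,y,h,r in[("a",105,292,.032,22),("b",617,201,.04,26),("c",323,183,.048,34),("d",445,163,.056,42)]:
    m=np.zeros_like(g);cv2.circle(m,(x,y),r,255,-1)
    sat=big.min(2)
    b=((sat>165)&(m>0)).astype(np.uint8);cs,_=cv2.findContours(b,cv2.RETR_EXTERNAL,cv2.CHAIN_APPROX_NONE)
    k=max(cs,key=cv2.contourArea);(u,v),ax,_=cv2.fitEllipse(k);print(n,round(u),round(v),np.round(ax),back(c,S(u,v),h).round(4))
E
```

```text
seat 412 402 [73. 73.] [0.4516 0.2664]
seat 501 397 [73. 74.] [0.4556 0.2063]
seat 588 391 [73. 74.] [0.4595 0.1466]
seat 675 386 [74. 75.] [0.4634 0.0867]
[0.06027207 0.05979909 0.05995992] 176.24285870062891
a 103 291 [27. 27.] [0.5239 0.4746 0.032 ]
b 616 200 [37. 38.] [0.5879 0.1301 0.04  ]
c 322 182 [51. 52.] [0.597  0.3288 0.048 ]
d 444 161 [66. 67.] [0.6103 0.2475 0.056 ]
```

```bash
cat >> h.py <<'E'
def go(target,yaw=3.76,n=None,from_=None):
    """print rows (tool mm, rad) from the measured pose to target TCP with tool y at yaw degrees"""
    o=manip.get_obs();M=Rn.from_quat(o["ee_rot"]).as_matrix();p=np.array(o["position"])
    y0=np.degrees(np.arctan2(M[1,1],M[0,1]));d=np.array(target)-p
    th=np.radians(y0-yaw);N=n or max(int(np.ceil(np.linalg.norm(d)/.05)),int(np.ceil(abs(th)/.149)),1)
    print("pos",p.round(4),"yaw",round(y0,2),"tilt",np.round(M[2],3),"clock",round(o["clock"],2),"grip",round(o["grip_width"],3),round(o["grasp_force"],1))
    for i in range(N):
        a=np.radians(y0)-th*i/N
        ty=np.array([np.cos(a),np.sin(a),0]);tx=np.array([-np.sin(a),np.cos(a),0])
        print([round(1000*float(v/N),1) for v in (d@tx,d@ty,-d[2])],"spin",round(th/N,3))
E
python3 -c "
from h import *
go([.524,.4746,.28])"
```

```text
pos [0.2018 0.5915 0.4047] yaw 71.16 tilt [-0.  0. -1.] clock 0.5 grip 1.001 0.0
[-42.8, -0.8, 15.6] spin 0.147
[-42.5, 5.5, 15.6] spin 0.147
[-41.2, 11.6, 15.6] spin 0.147
[-39.1, 17.5, 15.6] spin 0.147
[-36.1, 23.1, 15.6] spin 0.147
[-32.3, 28.1, 15.6] spin 0.147
[-27.9, 32.6, 15.6] spin 0.147
[-22.8, 36.3, 15.6] spin 0.147
```

arm_command(
  plan=[
    {"dp":[-42.8,-0.8,15.6],"spin":0.147},
    {"dp":[-42.5,5.5,15.6],"spin":0.147},
    {"dp":[-41.2,11.6,15.6],"spin":0.147},
    {"dp":[-39.1,17.5,15.6],"spin":0.147},
  ],
  grip=-1,
  newtons=40,
)

```text
clock: 0.9
position: [0.3643, 0.5323, 0.342]
ee_rot: [0.445, 0.895, 0.0, 0.0]
ft_force: [0.7, 1.5, -0.1]
grip_width: 0.998
grasp_force: 0.0
```

arm_command(
  plan=[
    {"dp":[-36.1,23.1,15.6],"spin":0.147},
    {"dp":[-32.3,28.1,15.6],"spin":0.147},
    {"dp":[-27.9,32.6,15.6],"spin":0.147},
    {"dp":[-22.8,36.3,15.6],"spin":0.147},
    {"dp":[0,0,0],"spin":0},
  ],
)

```text
clock: 1.4
position: [0.5295, 0.4694, 0.2769]
ee_rot: [0.688, 0.726, -0.002, 0.002]
ft_force: [0.0, -1.6, -0.3]
grip_width: 1.003
grasp_force: 0.0
```

```bash
cat >> h.py <<'E'
def wrist(name=None):
    o=manip.get_obs();im=viewer.camera("wrist")
    if name:cv2.imwrite(f"pics/{name}.png",im)
    return cam("wrist",o),im
E
python3 -c "
from h import *
go([.524,.4746,.28])
c,im=wrist('wa');print(proj(c,[.524,.4746,.032]))"
```

```text
pos [0.5295 0.4694 0.2769] yaw 3.02 tilt [-0.006  0.001 -1.   ] clock 1.4 grip 1.003 0.0
[5.5, -5.2, -3.1] spin -0.013
[246.6432424  190.27629175]
```

View pics/wa.png

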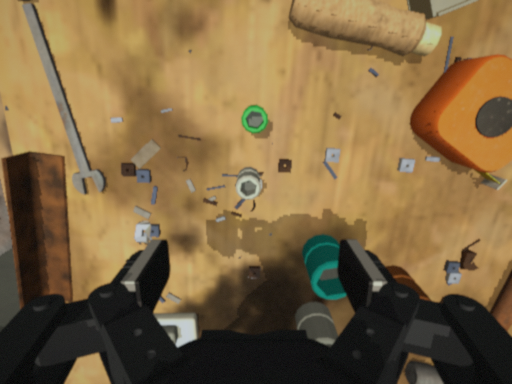

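The wrist view shows socket a (steel) at (250,178), with the green look-alike at (255,119) and turquoise at (325,268). I'll settle, then refine.

arm_command(
  plan=[
    {"dp":[5,-5,-3],"spin":-0.013},
    {"dp":[0,0,0]},
    {"dp":[0,0,0]},
  ],
)

```text
invalid input at $.plan[1]: expected keys dp, spin
```

```bash
cat >> h.py <<'E'
def rim(c,im,X,r):
    """fit the bright grey rim of a socket's top face near world point X, radius r"""
    u0=proj(c,X);s=np.linalg.norm(proj(c,np.add(X,[r,0,0]))-u0)
    for _ in range(3):
        m=np.zeros(im.shape[:2],np.uint8);cv2.circle(m,tuple(int(round(v)) for v in u0),int(s*1.7),255,-1)
        hsv=cv2.cvtColor(im,cv2.COLOR_BGR2HSV);b=((hsv[...,1]<60)&(hsv[...,2]>120)&(m>0)).astype(np.uint8)
        cs,_=cv2.findContours(b,cv2.RETR_EXTERNAL,cv2.CHAIN_APPROX_NONE);k=max(cs,key=cv2.contourArea)
        (u,v),ax,_=cv2.fitEllipse(k);u0=(u,v)
    print("rim px",round(u,1),round(v,1),"axes",np.round(ax,1),"expected diam",round(2*s,1),"->",back(c,(u,v),X[2]).round(4))
def circ(c,im,X,r):
    """best circle on edges"""
    u0=proj(c,X);s=np.linalg.norm(proj(c,np.add(X,[r,0,0]))-u0);h=int(s*2.2);x0,y0=[int(v)-h for v in u0]
    w=cv2.resize(cv2.cvtColor(im[max(y0,0):y0+2*h,max(x0,0):x0+2*h],cv2.COLOR_BGR2GRAY),None,fx=4,fy=4,interpolation=cv2.INTER_CUBIC)
    q=cv2.HoughCircles(w,cv2.HOUGH_GRADIENT_ALT,1,20,param1=150,param2=.5,minRadius=int(3.3*s),maxRadius=int(4.6*s))
    if q is None:print("no circle");return
    for u,v,rr in q[0][:4]:
        p=((u+.5)/4-.5+max(x0,0),(v+.5)/4-.5+max(y0,0));print("circ px",np.round(p,1),"r",round(rr/4,1),"exp",round(s,1),"->",back(c,p,X[2]).round(4))
E
python3 -c "
from h import *
go([.524,.4746,.28])
c,im=wrist('wa2');X=[.524,.4746,.032];print(proj(c,X));rim(c,im,X,.01);circ(c,im,X,.01)
cv2.imwrite('pics/wa2c.png',cv2.resize(im[140:240,190:310],None,fx=4,fy=4))"
```

```text
pos [0.5268 0.4719 0.278 ] yaw 3.44 tilt [-0.003 -0.    -1.   ] clock 1.45 grip 0.998 0.0
[2.9, -2.7, -2.0] spin -0.006
[250.22541799 193.73580523]
rim px 251.6 190.3 axes [23.3 24.7] expected diam 25.4 -> [0.5249 0.4775 0.032 ]
circ px [251.1 191.1] r 11.7 exp 12.7 -> [0.5246 0.4768 0.032 ]
```

View pics/wa2c.png

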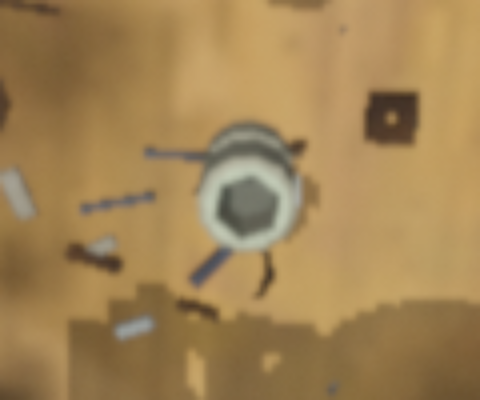

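arm_command(
  plan=[
    {"dp":[2,1,30],"spin":0},
    {"dp":[0,0,30],"spin":0},
    {"dp":[0,0,0],"spin":0},
    {"dp":[0,0,0],"spin":0},
  ],
)

```text
clock: 1.9
position: [0.524, 0.4777, 0.2208]
ee_rot: [0.683, 0.731, 0.0, -0.0]
ft_force: [0.4, 0.1, 0.8]
grip_width: 0.996
grasp_force: 0.0
```

```bash
python3 -c "
from h import *
go([.525,.477,.18],n=1)
c,im=wrist();X=[.525,.477,.032];rim(c,im,X,.01);circ(c,im,X,.01)
go([.525,.477,.18],n=1)"
```

```text
pos [0.524  0.4777 0.2208] yaw 3.9 tilt [ 0.001 -0.    -1.   ] clock 1.9 grip 0.996 0.0
[-0.8, 0.9, 40.8] spin 0.002
rim px 255.0 230.6 axes [29.2 31.5] expected diam 33.0 -> [0.5249 0.4774 0.032 ]
circ px [254.9 231.1] r 15.2 exp 16.5 -> [0.5248 0.4771 0.032 ]
circ px [255.1 221.6] r 17.4 exp 16.5 -> [0.5246 0.4833 0.032 ]
circ px [255.1 221.6] r 14.3 exp 16.5 -> [0.5246 0.4833 0.032 ]
pos [0.5246 0.4778 0.222 ] yaw 3.87 tilt [ 0.002  0.001 -1.   ] clock 1.95 grip 0.998 0.0
[-0.8, 0.3, 42.0] spin 0.002
```

arm_command(
  plan=[
    {"dp":[0,0,22],"spin":0},
    {"dp":[-0.5,0,20],"spin":0},
    {"dp":[0,0,0],"spin":0},
  ],
)

```text
clock: 2.25
position: [0.5243, 0.4763, 0.1774]
ee_rot: [0.683, 0.73, -0.001, -0.0]
ft_force: [-0.5, -0.4, -1.6]
grip_width: 0.998
grasp_force: 0.0
```

arm_command(
  plan=[
    {"dp":[0,0,0],"spin":0},
    {"dp":[0,0,0],"spin":0},
    {"dp":[0,0,0],"spin":0},
    {"dp":[0,0,0],"spin":0},
    {"dp":[0,0,0],"spin":0},
  ],
  grip=1,
  newtons=40,
)

```text
clock: 2.75
position: [0.5251, 0.4764, 0.1788]
ee_rot: [0.683, 0.73, 0.0, -0.0]
ft_force: [-1.9, -1.8, 3.7]
grip_width: 0.219
grasp_force: 38.9
```

arm_command(
  plan=[
    {"dp":[0,0,0],"spin":0},
    {"dp":[0,0,0],"spin":0},
    {"dp":[0,0,0],"spin":0},
    {"dp":[0,0,0],"spin":0},
    {"dp":[0,0,0],"spin":0},
  ],
)

```text
clock: 3.25
position: [0.5251, 0.4765, 0.1788]
ee_rot: [0.683, 0.73, 0.0, -0.0]
ft_force: [-1.2, -1.6, 6.3]
grip_width: 0.218
grasp_force: 39.0
```

arm_command(
  plan=[
    {"dp":[0,0,-20],"spin":0},
    {"dp":[0,0,-40],"spin":0},
    {"dp":[0,0,-40],"spin":0},
    {"dp":[-33,-13,0],"spin":0},
    {"dp":[-46,-18,0],"spin":0},
  ],
)

```text
clock: 3.75
position: [0.4987, 0.3965, 0.279]
ee_rot: [0.682, 0.731, 0.002, -0.0]
ft_force: [0.2, -0.6, -0.1]
grip_width: 0.218
grasp_force: 39.2
```

arm_command(
  plan=[
    {"dp":[-46,-18,0],"spin":0},
    {"dp":[-46,-18,0],"spin":0},
    {"dp":[-33,-18,0],"spin":0},
    {"dp":[0,0,0],"spin":0},
    {"dp":[0,0,0],"spin":0},
  ],
)

```text
clock: 4.25
position: [0.4535, 0.2666, 0.2783]
ee_rot: [0.684, 0.73, 0.0, -0.0]
ft_force: [-0.1, 0.9, -0.5]
grip_width: 0.214
grasp_force: 39.3
```

```bash
python3 -c "
from h import *
c,im=wrist('ws1');X=[.4516,.2664,.014]
for P in ([.4516,.2664,.014],[.4556,.2063,.014],[.4595,.1466,.014],[.4634,.0867,.014]):print(proj(c,P).round(0));circ(c,im,P,.026)
go([.4516,.2664,.23],n=1)"
```

```text
[251. 191.]
circ px [251.9 189.4] r 29.8 exp 30.4 -> [0.4521 0.2683 0.014 ]
[251. 254.]
circ px [252.6 255.4] r 25.2 exp 28.4 -> [0.4568 0.205  0.014 ]
[252. 308.]
circ px [252.9 305.4] r 24.0 exp 26.6 -> [0.4605 0.1503 0.014 ]
[252. 357.]
circ px [252.9 305.4] r 24.7 exp 25.0 -> [0.4605 0.1503 0.014 ]
pos [0.4536 0.2676 0.2783] yaw 3.8 tilt [ 0.001  0.001 -1.   ] clock 4.3 grip 0.219 39.3
[-1.1, -2.1, 48.3] spin 0.001
```

View pics/ws1.png

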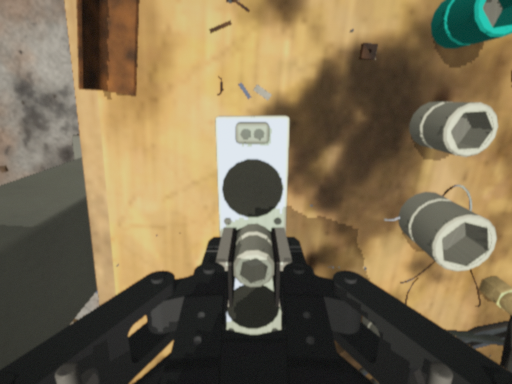

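The wrist view shows socket a held upright at (255,262), seat 1 at (252,189) and the low stop at (252,132). Wrist measurements are about +2 mm in y relative to the top camera, for sockets and seats alike.

arm_command(
  plan=[
    {"dp":[0,-1.6,30],"spin":0},
    {"dp":[0,0,30],"spin":0},
    {"dp":[0,0,15],"spin":0},
    {"dp":[0,0,0],"spin":0},
    {"dp":[0,0,0],"spin":0},
  ],
)

```text
clock: 4.8
position: [0.4523, 0.2679, 0.2031]
ee_rot: [0.683, 0.73, 0.0, 0.0]
ft_force: [0.5, 0.5, 0.2]
grip_width: 0.216
grasp_force: 39.3
```

```bash
python3 -c "
from h import *
go([.452,.2676,.1935],n=1)
c,im=wrist('ws1b');circ(c,im,[.4521,.2683,.014],.026)"
```

```text
pos [0.4523 0.2679 0.2031] yaw 3.84 tilt [-0.  0. -1.] clock 4.8 grip 0.216 39.3
[-0.3, -0.3, 9.6] spin 0.001
no circle
```

arm_command(
  plan=[
    {"dp":[0,0,5],"spin":0},
    {"dp":[0,0,4.8],"spin":0},
    {"dp":[0,0,0],"spin":0},
    {"dp":[0,0,0],"spin":0},
  ],
)

```text
clock: 5.25
position: [0.4519, 0.267, 0.1932]
ee_rot: [0.683, 0.73, 0.0, -0.0]
ft_force: [0.2, -0.2, -0.4]
grip_width: 0.218
grasp_force: 39.3
```

arm_command(
  plan=[
    {"dp":[0,0,0],"spin":0},
    {"dp":[0,0,0],"spin":0},
    {"dp":[0,0,0],"spin":0},
    {"dp":[0,0,0],"spin":0},
    {"dp":[0,0,0],"spin":0},
  ],
  grip=-1,
)

```text
clock: 5.75
position: [0.452, 0.267, 0.1932]
ee_rot: [0.683, 0.73, 0.0, -0.0]
ft_force: [-0.6, -0.5, 0.4]
grip_width: 1.001
grasp_force: 0.0
```

arm_command(
  plan=[
    {"dp":[0,0,-10],"spin":0},
    {"dp":[0,0,-30],"spin":0},
    {"dp":[0,0,-50],"spin":0},
    {"dp":[0,0,0],"spin":0},
    {"dp":[0,0,0],"spin":0},
  ],
)

```text
clock: 6.25
position: [0.4523, 0.2672, 0.2849]
ee_rot: [0.683, 0.73, 0.002, 0.0]
ft_force: [0.4, 0.6, -0.7]
grip_width: 0.998
grasp_force: 0.0
```

```bash
python3 -c "
from h import *
c,im=wrist('ws1c');X=[.452,.2683,.046];rim(c,im,X,.01);circ(c,im,[.452,.2683,.014],.026);
for P in ([.4563,.2083,.014],[.4602,.1485,.014]):circ(c,im,P,.026)
go([.598,.331,.28])"
```

```text
rim px 251.9 204.1 axes [37.1 38.7] expected diam 26.0 -> [0.4519 0.2654 0.046 ]
circ px [252.9 186.4] r 28.5 exp 29.7 -> [0.4523 0.2699 0.014 ]
circ px [252.9 303.4] r 24.6 exp 27.7 -> [0.4602 0.1483 0.014 ]
circ px [253.4 301.9] r 23.0 exp 26.0 -> [0.4606 0.1501 0.014 ]
pos [0.4519 0.267  0.2836] yaw 3.78 tilt [ 0.001  0.001 -1.   ] clock 6.3 grip 1.001 0.0
[13.6, 37.5, 0.9] spin 0.0
[13.6, 37.5, 0.9] spin 0.0
[13.6, 37.5, 0.9] spin 0.0
[13.6, 37.5, 0.9] spin 0.0
```

View pics/ws1c.png

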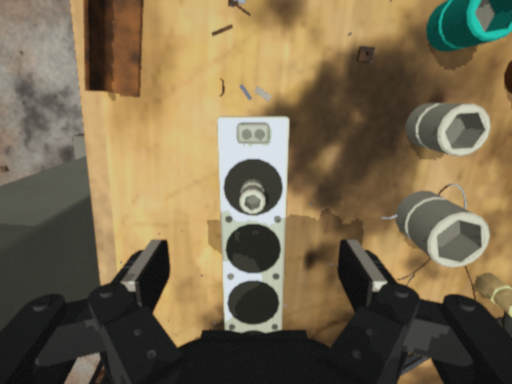

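Socket a stands on seat 1 (socket at (252,198) over the disc at (253,187)); seats 2 and 3 are at (253,248) and (253,302). Next is c.

arm_command(
  plan=[
    {"dp":[13.6,37.5,1],"spin":0},
    {"dp":[13.6,37.5,1],"spin":0},
    {"dp":[13.6,37.5,1],"spin":0},
    {"dp":[13.6,37.5,1],"spin":0},
    {"dp":[0,0,0],"spin":0},
  ],
)

```text
clock: 6.8
position: [0.6004, 0.332, 0.2757]
ee_rot: [0.683, 0.73, -0.002, 0.0]
ft_force: [-1.0, -1.5, 0.4]
grip_width: 0.999
grasp_force: 0.0
```

arm_command(
  plan=[
    {"dp":[0,0,20],"spin":0},
    {"dp":[0,0,0],"spin":0},
    {"dp":[0,0,0],"spin":0},
  ],
)

```text
clock: 7.1
position: [0.5974, 0.3309, 0.2584]
ee_rot: [0.683, 0.73, -0.001, -0.0]
ft_force: [-0.5, -0.8, -0.2]
grip_width: 1.001
grasp_force: 0.0
```

```bash
python3 -c "
from h import *
c,im=wrist('wc');X=[.598,.331,.048];rim(c,im,X,.0185);circ(c,im,X,.0185)
go([.598,.331,.184],n=1)"
```

```text
rim px 254.3 209.4 axes [52.6 62.5] expected diam 54.8 -> [0.5973 0.3354 0.048 ]
circ px [255.1 213.4] r 25.3 exp 27.4 -> [0.598  0.3326 0.048 ]
pos [0.5977 0.331  0.2593] yaw 3.78 tilt [-0.    -0.001 -1.   ] clock 7.15 grip 1.0 0.0
[-0.0, 0.3, 75.3] spin 0.0
```

arm_command(
  plan=[
    {"dp":[1,0,30],"spin":0},
    {"dp":[0,0,30],"spin":0},
    {"dp":[0,0,14],"spin":0},
    {"dp":[0,0,0],"spin":0},
    {"dp":[0,0,0],"spin":0},
  ],
)

```text
clock: 7.65
position: [0.5984, 0.3323, 0.1865]
ee_rot: [0.683, 0.73, 0.001, 0.0]
ft_force: [0.5, 0.3, 0.0]
grip_width: 1.002
grasp_force: 0.0
```

arm_command(
  plan=[
    {"dp":[0,0,0],"spin":0},
    {"dp":[0,0,0],"spin":0},
    {"dp":[0,0,0],"spin":0},
    {"dp":[0,0,0],"spin":0},
    {"dp":[0,0,0],"spin":0},
  ],
  grip=1,
  newtons=50,
)

```text
clock: 8.15
position: [0.5982, 0.3323, 0.186]
ee_rot: [0.683, 0.73, 0.001, 0.0]
ft_force: [-1.7, -1.0, 4.9]
grip_width: 0.423
grasp_force: 50.0
```

arm_command(
  plan=[
    {"dp":[0,0,0],"spin":0},
    {"dp":[0,0,-20],"spin":0},
    {"dp":[0,0,-40],"spin":0},
    {"dp":[0,0,-40],"spin":0},
    {"dp":[0,0,0],"spin":0},
  ],
)

```text
clock: 8.65
position: [0.5995, 0.3326, 0.2915]
ee_rot: [0.683, 0.73, 0.005, 0.001]
ft_force: [1.4, 1.2, -3.2]
grip_width: 0.422
grasp_force: 50.4
```

```bash
python3 -c "
from h import *
go([.460,.148,.28])"
```

```text
pos [0.5995 0.3326 0.2915] yaw 3.77 tilt [ 0.005  0.008 -1.   ] clock 8.65 grip 0.422 50.4
[-35.0, -30.3, 2.3] spin 0.0
[-35.0, -30.3, 2.3] spin 0.0
[-35.0, -30.3, 2.3] spin 0.0
[-35.0, -30.3, 2.3] spin 0.0
[-35.0, -30.3, 2.3] spin 0.0
```

arm_command(
  plan=[
    {"dp":[-35,-30,1],"spin":0},
    {"dp":[-35,-30,1],"spin":0},
    {"dp":[-35,-30,1],"spin":0},
    {"dp":[-35,-30,1],"spin":0},
    {"dp":[-35,-30,1],"spin":0},
  ],
)

```text
clock: 9.15
position: [0.4583, 0.1462, 0.2793]
ee_rot: [0.683, 0.73, -0.0, -0.0]
ft_force: [0.7, -0.5, -0.3]
grip_width: 0.422
grasp_force: 50.9
```

arm_command(
  plan=[
    {"dp":[0,0,30],"spin":0},
    {"dp":[0,0,30],"spin":0},
    {"dp":[0,0,0],"spin":0},
    {"dp":[0,0,0],"spin":0},
    {"dp":[0,0,0],"spin":0},
  ],
)

```text
clock: 9.65
position: [0.4605, 0.1479, 0.2212]
ee_rot: [0.683, 0.73, 0.001, 0.0]
ft_force: [0.2, -0.5, -2.6]
grip_width: 0.42
grasp_force: 50.9
```

```bash
python3 -c "
from h import *
c,im=wrist('wc2');circ(c,im,[.4563,.2083,.014],.026);circ(c,im,[.4602,.1485,.014],.026);circ(c,im,[.452,.267,.046],.01)
go([.4602,.1485,.2005],n=1)"
```

```text
no circle
no circle
circ px [251.6   7.1] r 20.9 exp 22.9 -> [0.4523 0.2622 0.046 ]
pos [0.4605 0.148  0.2213] yaw 3.79 tilt [ 0.001  0.002 -1.   ] clock 9.7 grip 0.419 50.9
[0.5, -0.2, 20.8] spin 0.001
```

arm_command(
  plan=[
    {"dp":[0.5,-0.2,11],"spin":0},
    {"dp":[0,0,6],"spin":0},
    {"dp":[0,0,3.5],"spin":0},
    {"dp":[0,0,0],"spin":0},
    {"dp":[0,0,0],"spin":0},
  ],
)

```text
clock: 10.2
position: [0.4594, 0.1481, 0.1999]
ee_rot: [0.683, 0.73, -0.0, -0.0]
ft_force: [-6.3, -1.5, 11.1]
grip_width: 0.422
grasp_force: 52.2
```

arm_command(
  plan=[
    {"dp":[0,0,0],"spin":0},
    {"dp":[0,0,0],"spin":0},
    {"dp":[0,0,0],"spin":0},
    {"dp":[0,0,0],"spin":0},
    {"dp":[0,0,0],"spin":0},
  ],
  grip=-1,
)

```text
clock: 10.7
position: [0.4597, 0.1482, 0.1996]
ee_rot: [0.683, 0.73, 0.0, 0.0]
ft_force: [0.4, 0.5, -0.1]
grip_width: 1.002
grasp_force: 0.0
```

arm_command(
  plan=[
    {"dp":[0,0,-10],"spin":0},
    {"dp":[0,0,-40],"spin":0},
    {"dp":[0,0,-40],"spin":0},
    {"dp":[0,0,0],"spin":0},
    {"dp":[0,0,0],"spin":0},
  ],
)

```text
clock: 11.2
position: [0.4598, 0.1482, 0.2909]
ee_rot: [0.683, 0.73, 0.001, 0.0]
ft_force: [-1.6, -0.2, -0.8]
grip_width: 1.002
grasp_force: 0.0
```

```bash
python3 -c "
from h import *
c,im=wrist('wc3');circ(c,im,[.4563,.2083,.014],.026);circ(c,im,[.4602,.1485,.062],.0185);circ(c,im,[.452,.267,.046],.01)
go([.611,.250,.27])"
```

```text
circ px [256.4 115.1] r 32.5 exp 31.2 -> [0.4587 0.2108 0.014 ]
circ px [253.1 206.6] r 23.0 exp 25.1 -> [0.4601 0.148  0.062 ]
circ px [252.1  30.1] r 15.3 exp 15.0 -> [0.4516 0.2673 0.046 ]
pos [0.4594 0.1481 0.2898] yaw 3.79 tilt [ 0.  0. -1.] clock 11.25 grip 1.0 0.0
[22.9, 39.5, 5.0] spin 0.0
[22.9, 39.5, 5.0] spin 0.0
[22.9, 39.5, 5.0] spin 0.0
[22.9, 39.5, 5.0] spin 0.0
```

View pics/wc3.png

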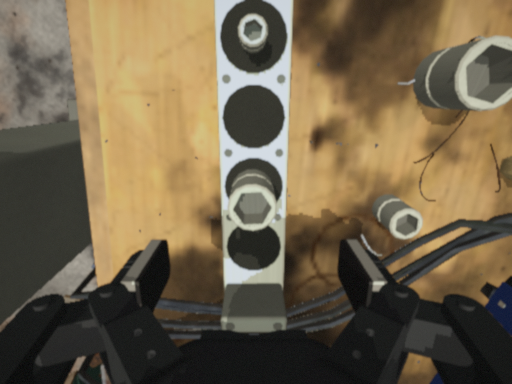

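c sits on seat 3 (rim at (253,206)) and a on seat 1 at (252,31). Seat 2 is at (254,115) and seat 4 at (253,248). b is at (403,222) with cables to its lower right, so I'll turn the gripper for that one. Next is d.

arm_command(
  plan=[
    {"dp":[23,39.5,0],"spin":0},
    {"dp":[23,39.5,0],"spin":0},
    {"dp":[23,39.5,5],"spin":0},
    {"dp":[23,39.5,5],"spin":0},
    {"dp":[0,0,0],"spin":0},
  ],
)

```text
clock: 11.75
position: [0.6128, 0.2537, 0.2746]
ee_rot: [0.682, 0.731, -0.002, -0.001]
ft_force: [-2.2, 0.2, 0.0]
grip_width: 0.998
grasp_force: 0.0
```

arm_command(
  plan=[
    {"dp":[0,0,5],"spin":0},
    {"dp":[0,0,0],"spin":0},
    {"dp":[0,0,0],"spin":0},
  ],
)

```text
clock: 12.05
position: [0.6106, 0.2495, 0.2748]
ee_rot: [0.684, 0.73, -0.0, -0.0]
ft_force: [0.2, 0.7, 0.5]
grip_width: 1.0
grasp_force: 0.0
```

```bash
python3 -c "
from h import *
c,im=wrist('wd');X=[.611,.25,.056];circ(c,im,X,.0235)
go([.611,.25,.19],n=1)"
```

```text
no circle
pos [0.6107 0.2497 0.2752] yaw 3.74 tilt [ 0.001  0.    -1.   ] clock 12.1 grip 0.999 0.0
[0.3, 0.3, 85.2] spin -0.0
```

```bash
sed -i 's/param1=150,param2=.5/param1=p1,param2=p2/; s/def circ(c,im,X,r)/def circ(c,im,X,r,p1=150,p2=.5)/' h.py; python3 - <<'E'
from h import *
X=[.611,.25,.056]
c=cam("wrist",manip.get_obs());im=cv2.imread("pics/wd.png")
rim(c,im,X,.0235)
for p1,p2 in((80,.5),(80,.3),(150,.2)):circ(c,im,X,.0235,p1,p2)
u=proj(c,X);print(u)
hsv=cv2.cvtColor(im,cv2.COLOR_BGR2HSV)
cv2.imwrite("pics/wdc.png",cv2.resize(im[int(u[1])-50:int(u[1])+50,int(u[0])-60:int(u[0])+60],None,fx=5,fy=5))
E
```

```text
rim px 253.2 208.3 axes [61.2 70.6] expected diam 66.7 -> [0.6105 0.2518 0.056 ]
no circle
no circle
no circle
[253.80798013 210.69579283]
```

View pics/wdc.png

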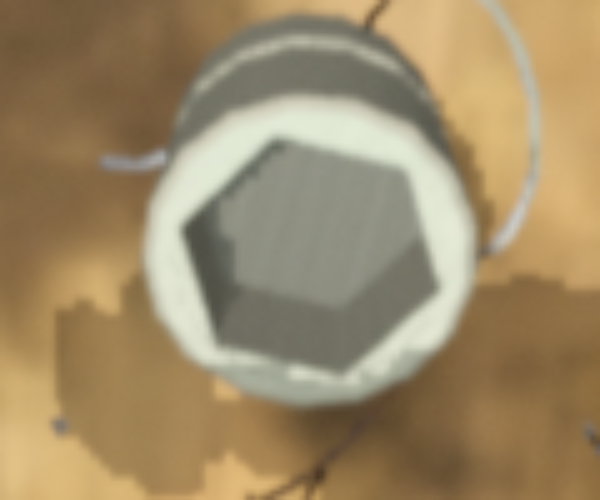

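The d rim centre is at about pixel (255,210), i.e. about (0.612, 0.250), as expected. Grasp it.

arm_command(
  plan=[
    {"dp":[0.5,1,30],"spin":0},
    {"dp":[0,0,30],"spin":0},
    {"dp":[0,0,24],"spin":0},
    {"dp":[0,0,0],"spin":0},
    {"dp":[0,0,0],"spin":0},
  ],
)

```text
clock: 12.6
position: [0.6122, 0.2508, 0.1918]
ee_rot: [0.683, 0.73, 0.0, 0.0]
ft_force: [1.0, 0.2, 0.4]
grip_width: 1.001
grasp_force: 0.0
```

arm_command(
  plan=[
    {"dp":[0,0,0],"spin":0},
    {"dp":[0,0,0],"spin":0},
    {"dp":[0,0,0],"spin":0},
    {"dp":[0,0,0],"spin":0},
    {"dp":[0,0,0],"spin":0},
  ],
  grip=1,
  newtons=70,
)

```text
clock: 13.1
position: [0.6126, 0.2511, 0.1923]
ee_rot: [0.683, 0.73, 0.001, 0.0]
ft_force: [-2.3, -0.5, 7.7]
grip_width: 0.534
grasp_force: 71.6
```

arm_command(
  plan=[
    {"dp":[0,0,0],"spin":0},
    {"dp":[0,0,-20],"spin":0},
    {"dp":[0,0,-40],"spin":0},
    {"dp":[0,0,-50],"spin":0},
    {"dp":[0,0,0],"spin":0},
  ],
)

```text
clock: 13.6
position: [0.6141, 0.2511, 0.3085]
ee_rot: [0.684, 0.73, 0.005, 0.002]
ft_force: [2.6, 0.1, -2.6]
grip_width: 0.535
grasp_force: 72.4
```

```bash
python3 -c "
from h import *
go([.464,.0885,.30])"
```

```text
pos [0.6141 0.2511 0.3085] yaw 3.76 tilt [ 0.005  0.01  -1.   ] clock 13.6 grip 0.535 72.4
[-30.5, -32.1, 1.7] spin -0.0
[-30.5, -32.1, 1.7] spin -0.0
[-30.5, -32.1, 1.7] spin -0.0
[-30.5, -32.1, 1.7] spin -0.0
[-30.5, -32.1, 1.7] spin -0.0
```

arm_command(
  plan=[
    {"dp":[-30.5,-31.9,0],"spin":0},
    {"dp":[-30.5,-31.9,0],"spin":0},
    {"dp":[-30.5,-31.9,0],"spin":0},
    {"dp":[-30.5,-31.9,0],"spin":0},
    {"dp":[-30.5,-31.9,0],"spin":0},
  ],
)

```text
clock: 14.1
position: [0.4615, 0.0869, 0.3002]
ee_rot: [0.683, 0.73, 0.0, -0.0]
ft_force: [-0.4, -1.1, -1.1]
grip_width: 0.531
grasp_force: 73.0
```

arm_command(
  plan=[
    {"dp":[0,0,0],"spin":0},
    {"dp":[0,0,0],"spin":0},
    {"dp":[0,0,0],"spin":0},
  ],
)

```text
clock: 14.4
position: [0.4635, 0.0889, 0.3008]
ee_rot: [0.683, 0.73, 0.001, 0.0]
ft_force: [1.0, 0.0, -2.9]
grip_width: 0.533
grasp_force: 73.2
```

```bash
python3 -c "
from h import *
go([.464,.0885,.2065],n=3)
c,im=wrist('wd2');circ(c,im,[.464,.0885,.014],.026);circ(c,im,[.4602,.1485,.062],.0185);circ(c,im,[.4563,.2083,.014],.026)"
```

```text
pos [0.4635 0.0889 0.3008] yaw 3.83 tilt [ 0.001  0.001 -1.   ] clock 14.4 grip 0.533 73.2
[-0.2, 0.2, 31.4] spin 0.0
[-0.2, 0.2, 31.4] spin 0.0
[-0.2, 0.2, 31.4] spin 0.0
circ px [254.1 180.9] r 26.5 exp 28.0 -> [0.4641 0.0916 0.014 ]
circ px [255.1 122.6] r 25.1 exp 26.1 -> [0.4609 0.1482 0.062 ]
circ px [251.6  39.1] r 35.0 exp 32.3 -> [0.4542 0.2095 0.014 ]
```

arm_command(
  plan=[
    {"dp":[0,0.3,30],"spin":0},
    {"dp":[0,0,30],"spin":0},
    {"dp":[0,0,15],"spin":0},
    {"dp":[0,0,0],"spin":0},
    {"dp":[0,0,0],"spin":0},
  ],
)

```text
clock: 14.95
position: [0.4639, 0.0887, 0.2259]
ee_rot: [0.683, 0.73, -0.0, 0.0]
ft_force: [0.2, 0.5, -2.3]
grip_width: 0.533
grasp_force: 73.3
```

arm_command(
  plan=[
    {"dp":[0,0,10],"spin":0},
    {"dp":[0,0,5],"spin":0},
    {"dp":[0,0,3.5],"spin":0},
    {"dp":[0,0,0],"spin":0},
    {"dp":[0,0,0],"spin":0},
  ],
)

```text
clock: 15.45
position: [0.4634, 0.0882, 0.2072]
ee_rot: [0.683, 0.73, 0.0, 0.0]
ft_force: [0.3, 0.9, -3.0]
grip_width: 0.536
grasp_force: 73.3
```

arm_command(
  plan=[
    {"dp":[0,0,0],"spin":0},
    {"dp":[0,0,0],"spin":0},
    {"dp":[0,0,0],"spin":0},
    {"dp":[0,0,0],"spin":0},
    {"dp":[0,0,0],"spin":0},
  ],
  grip=-1,
)

```text
clock: 15.95
position: [0.4634, 0.0883, 0.2072]
ee_rot: [0.683, 0.73, 0.0, 0.0]
ft_force: [0.7, 1.1, -0.7]
grip_width: 0.997
grasp_force: 0.0
```

arm_command(
  plan=[
    {"dp":[0,0,-10],"spin":0},
    {"dp":[0,0,-40],"spin":0},
    {"dp":[0,0,-40],"spin":0},
    {"dp":[0,0,0],"spin":0},
    {"dp":[0,0,0],"spin":0},
  ],
)

```text
clock: 16.45
position: [0.4636, 0.0883, 0.2984]
ee_rot: [0.683, 0.73, 0.001, 0.0]
ft_force: [-0.5, -0.2, -0.9]
grip_width: 1.002
grasp_force: 0.0
```

```bash
python3 -c "
from h import *
c,im=wrist('wd3');circ(c,im,[.464,.0885,.07],.0235);rim(c,im,[.464,.0885,.07],.0235)
go([.588,.132,.285],yaw=28)"
```

```text
circ px [252.1 204.1] r 32.8 exp 31.9 -> [0.463  0.0902 0.07  ]
circ px [252.1 204.1] r 27.9 exp 31.9 -> [0.463  0.0902 0.07  ]
rim px 253.2 185.3 axes [ 73.3 106.4] expected diam 63.9 -> [0.4628 0.1046 0.07  ]
pos [0.4632 0.0882 0.2973] yaw 3.78 tilt [ 0.  0. -1.] clock 16.5 grip 1.003 0.0
[11.8, 42.5, 4.1] spin -0.141
[5.7, 43.7, 4.1] spin -0.141
[-0.5, 44.1, 4.1] spin -0.141
```

View pics/wd3.png

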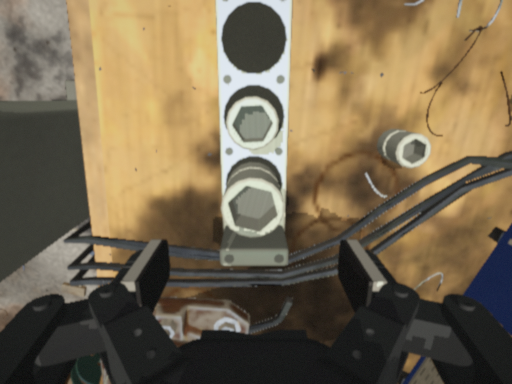

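d sits on seat 4 (rim at (252,205)) beside the tall stop, and c is on seat 3. b is at (413,148) with the cable running about 29° below and to its right, so I'll approach at yaw 28°, parallel to the cable.

arm_command(
  plan=[
    {"dp":[11.8,42.5,4],"spin":-0.141},
    {"dp":[5.7,43.7,4],"spin":-0.141},
    {"dp":[-0.5,44.1,4],"spin":-0.141},
    {"dp":[0,0,0],"spin":0},
    {"dp":[0,0,0],"spin":0},
  ],
)

```text
clock: 17.0
position: [0.5881, 0.1318, 0.2828]
ee_rot: [0.515, 0.857, -0.002, -0.001]
ft_force: [-0.9, -0.4, 0.1]
grip_width: 0.998
grasp_force: 0.0
```

arm_command(
  plan=[
    {"dp":[0,0,15],"spin":0},
    {"dp":[0,0,0],"spin":0},
    {"dp":[0,0,0],"spin":0},
  ],
)

```text
clock: 17.3
position: [0.5874, 0.1317, 0.2698]
ee_rot: [0.515, 0.857, -0.0, -0.0]
ft_force: [-1.0, 0.1, 1.0]
grip_width: 1.001
grasp_force: 0.0
```

```bash
python3 -c "
from h import *
go([.588,.132,.182],yaw=28,n=1)
c,im=wrist('wb');X=[.588,.132,.04];circ(c,im,X,.014)"
```

```text
pos [0.5874 0.1317 0.2698] yaw 27.98 tilt [ 0.001 -0.001 -1.   ] clock 17.3 grip 1.001 0.0
[0.0, 0.7, 87.8] spin -0.0
circ px [254.9 205.4] r 17.6 exp 18.5 -> [0.5882 0.1324 0.04  ]
```

View pics/wb.png

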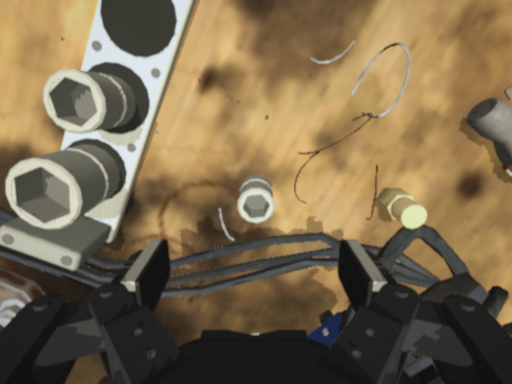

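b is at (255,205), on the finger line. The cables at row ~240 are about 27 mm off it, so they clear the fingers.

arm_command(
  plan=[
    {"dp":[0.3,1,30],"spin":0},
    {"dp":[0,0,30],"spin":0},
    {"dp":[0,0,15],"spin":0},
    {"dp":[0,0,11.5],"spin":0},
    {"dp":[0,0,0],"spin":0},
  ],
)

```text
clock: 17.85
position: [0.5887, 0.1326, 0.1829]
ee_rot: [0.515, 0.857, -0.001, -0.0]
ft_force: [0.4, -0.5, -0.2]
grip_width: 0.998
grasp_force: 0.0
```

arm_command(
  plan=[
    {"dp":[0,0,0],"spin":0},
    {"dp":[0,0,0],"spin":0},
    {"dp":[0,0,0],"spin":0},
    {"dp":[0,0,0],"spin":0},
    {"dp":[0,0,0],"spin":0},
  ],
  grip=1,
  newtons=50,
)

```text
clock: 18.35
position: [0.5893, 0.1328, 0.1844]
ee_rot: [0.515, 0.857, 0.001, 0.0]
ft_force: [-1.1, -0.6, 4.4]
grip_width: 0.312
grasp_force: 49.0
```

arm_command(
  plan=[
    {"dp":[0,0,0],"spin":0},
    {"dp":[0,0,-20],"spin":0},
    {"dp":[0,0,-40],"spin":0},
    {"dp":[0,0,-50],"spin":0},
    {"dp":[0,0,0],"spin":0},
  ],
)

```text
clock: 18.85
position: [0.5909, 0.1326, 0.3005]
ee_rot: [0.515, 0.857, 0.004, 0.003]
ft_force: [1.0, 0.7, -0.5]
grip_width: 0.306
grasp_force: 49.5
```

```bash
python3 -c "
from h import *
go([.4563,.2084,.30])"
```

```text
pos [0.5909 0.1326 0.3005] yaw 27.99 tilt [-0.001  0.01  -1.   ] clock 18.85 grip 0.306 49.5
[32.5, -20.8, 0.1] spin 0.106
[30.1, -24.2, 0.1] spin 0.106
[27.4, -27.2, 0.1] spin 0.106
[24.4, -29.9, 0.1] spin 0.106
```

arm_command(
  plan=[
    {"dp":[32.5,-20.5,0],"spin":0.106},
    {"dp":[30,-24,0],"spin":0.106},
    {"dp":[27.4,-27,0],"spin":0.106},
    {"dp":[24.4,-29.7,0],"spin":0.106},
    {"dp":[0,0,0],"spin":0},
  ],
)

```text
clock: 19.35
position: [0.4515, 0.2115, 0.293]
ee_rot: [0.683, 0.73, -0.0, -0.001]
ft_force: [0.2, -0.3, -1.7]
grip_width: 0.314
grasp_force: 49.7
```

arm_command(
  plan=[
    {"dp":[0,0,20],"spin":0},
    {"dp":[0,0,0],"spin":0},
    {"dp":[0,0,0],"spin":0},
    {"dp":[0,0,0],"spin":0},
  ],
)

```text
clock: 19.75
position: [0.4557, 0.2083, 0.2741]
ee_rot: [0.684, 0.73, 0.0, 0.0]
ft_force: [0.7, 1.0, -1.0]
grip_width: 0.311
grasp_force: 49.7
```

```bash
python3 -c "
from h import *
go([.4563,.2084,.1985],n=3)
c,im=wrist('wb2');circ(c,im,[.4563,.2083,.014],.026);circ(c,im,[.452,.2683,.014],.026)"
```

```text
pos [0.4557 0.2083 0.2741] yaw 3.69 tilt [ 0.     0.001 -1.   ] clock 19.75 grip 0.311 49.7
[0.0, 0.2, 25.2] spin -0.0
[0.0, 0.2, 25.2] spin -0.0
[0.0, 0.2, 25.2] spin -0.0
no circle
circ px [254.6 116.1] r 33.5 exp 33.4 -> [0.4527 0.2707 0.014 ]
```

arm_command(
  plan=[
    {"dp":[0,0.6,30],"spin":0},
    {"dp":[0,0,25],"spin":0},
    {"dp":[0,0,10],"spin":0},
    {"dp":[0,0,0],"spin":0},
    {"dp":[0,0,0],"spin":0},
  ],
)

```text
clock: 20.3
position: [0.4564, 0.2087, 0.2096]
ee_rot: [0.684, 0.73, 0.001, 0.0]
ft_force: [0.2, -0.6, -0.7]
grip_width: 0.314
grasp_force: 49.7
```

arm_command(
  plan=[
    {"dp":[0,0,6],"spin":0},
    {"dp":[0,0,4],"spin":0},
    {"dp":[0,0,0],"spin":0},
    {"dp":[0,0,0],"spin":0},
  ],
)

```text
clock: 20.7
position: [0.4559, 0.2086, 0.1987]
ee_rot: [0.684, 0.73, 0.0, -0.0]
ft_force: [0.0, 0.5, -0.9]
grip_width: 0.31
grasp_force: 49.9
```

Release, then rise and back off toward the +y side for a clear check.

arm_command(
  plan=[
    {"dp":[0,0,0],"spin":0},
    {"dp":[0,0,0],"spin":0},
    {"dp":[0,0,0],"spin":0},
    {"dp":[0,0,0],"spin":0},
    {"dp":[0,0,0],"spin":0},
  ],
  grip=-1,
)

```text
clock: 21.2
position: [0.4559, 0.2086, 0.1986]
ee_rot: [0.684, 0.73, 0.0, -0.0]
ft_force: [0.5, -0.2, -0.1]
grip_width: 0.995
grasp_force: 0.0
```

arm_command(
  plan=[
    {"dp":[0,0,-10],"spin":0},
    {"dp":[0,0,-40],"spin":0},
    {"dp":[0,0,-50],"spin":0},
    {"dp":[0,0,-50],"spin":0},
    {"dp":[0,0,-30],"spin":0},
  ],
)

```text
clock: 21.7
position: [0.4562, 0.2082, 0.3833]
ee_rot: [0.684, 0.729, 0.002, 0.0]
ft_force: [1.0, 0.2, -0.5]
grip_width: 0.995
grasp_force: 0.0
```

arm_command(
  plan=[
    {"dp":[40,0,0],"spin":0},
    {"dp":[45,0,0],"spin":0},
    {"dp":[45,0,0],"spin":0},
    {"dp":[45,0,0],"spin":0},
    {"dp":[45,0,0],"spin":0},
  ],
)

```text
clock: 22.2
position: [0.4412, 0.4297, 0.3796]
ee_rot: [0.684, 0.73, 0.0, -0.0]
ft_force: [0.6, 0.3, -0.1]
grip_width: 1.005
grasp_force: 0.0
```

arm_command(
  plan=[
    {"dp":[45,0,0],"spin":0},
    {"dp":[45,0,0],"spin":0},
    {"dp":[0,0,0],"spin":0},
    {"dp":[0,0,0],"spin":0},
    {"dp":[0,0,0],"spin":0},
  ],
)

```text
clock: 22.7
position: [0.4364, 0.5168, 0.3792]
ee_rot: [0.684, 0.729, 0.0, 0.0]
ft_force: [0.1, 0.3, 0.2]
grip_width: 1.001
grasp_force: 0.0
```

```bash
python3 - <<'E'
from h import *
im=viewer.camera("top");c=cam("top")
for n,x,y,h,r in[("a",.4516,.2664,.046,.01),("b",.4556,.2063,.054,.014),("c",.4595,.1466,.062,.0185),("d",.4634,.0867,.07,.0235)]:
    print(n,proj(c,[x,y,h]).round(1),end=" ");circ(c,im,[x,y,h],r,100,.3)
A=cv2.resize(im[200:270,215:375],None,fx=5,fy=5,interpolation=cv2.INTER_CUBIC)
for n,x,y,h in[("a",.4516,.2664,.046),("b",.4556,.2063,.054),("c",.4595,.1466,.062),("d",.4634,.0867,.07)]:
    u=(proj(c,[x,y,h])-[215,200]+.5)*5;cv2.drawMarker(A,tuple(int(v) for v in u),(0,0,255),0,12,1)
cv2.imwrite("pics/end.png",A)
E
```

```text
a [254.7 241.1] circ px [255.4 241.1] r 4.1 exp 4.2 -> [0.4516 0.2648 0.046 ]
b [280.4 239.5] circ px [280.6 239.1] r 5.6 exp 6.0 -> [0.4565 0.2057 0.054 ]
c [306.2 237.9] circ px [306.6 238.1] r 7.7 exp 7.9 -> [0.4591 0.1457 0.062 ]
d [332.5 236.3] circ px [333.9 236.6] r 10.0 exp 10.1 -> [0.4627 0.0835 0.07  ]
```

View pics/end.png

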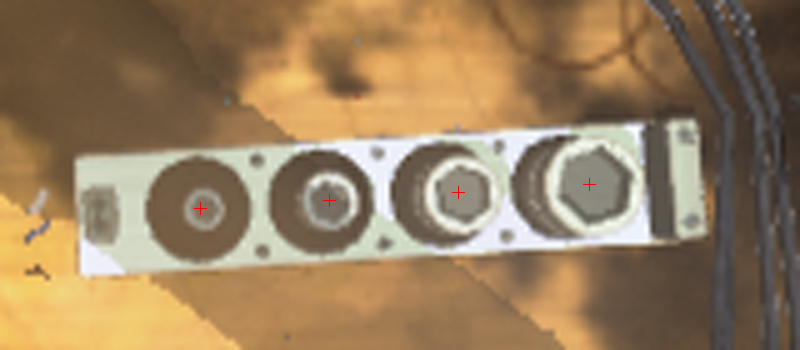

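All four sockets stand upright in the right order. The measured rim centres lie within about 1–3 mm of the seat centres, which is within measurement noise. The gripper is clear, so I'm handing in.

```bash
python3 -c "
from workcell import manip
print(manip.hand_in())"
```

```text
the job is handed in; nothing more can be done
None
```

The four sockets stand upright on the rail, smallest by the low stop to largest by the tall stop. In the last top-camera check they measured about 1–3 mm off their seat centres (socket_d the most, about 3 mm toward the tall stop), and the job was handed in at about 23 s with no verdict returned.

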